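Change the air sampler over to its other filter canister

TASK

Change the air sampler over to the tall filter canister. First press the mushroom stop on the control box down until it stays in, and only then slide the grip of the change-over unit fully home against the end stop on the tall canister's side. With the grip home, turn the mushroom clockwise until it springs back up, and leave the tins, vial, bottle and cap lying around where they are.

Things in the scene. Friction and masses are not known exactly. Their poses are not given: they have to be found in the camera images.
- stop_box: White fixed control box, 130 (x) x 170 (y) x 60 mm high, with the black mushroom stop upright in the middle of its top. Also on its top: a 22 mm trim dial 10 mm high and a flat dark read-out, both near the +x edge and not to be used. Origin: centre of its underside.
- mushroom: The black round mushroom head, 40 mm across and 21 mm high with a slightly domed top and an upright ribbed rim from 3 to 14 mm above its underside. It stands on a thin steel stem; below it is a steel collar 42 mm across, 10 mm high. Origin: on the stem's axis at the head's underside, 84 mm above the table when up; z up along the stem.
- stop_top (a point): Centre of the top of the mushroom head, 105 mm above the table when up, about 96 mm when latched.
- stop_depth (a joint): How far the mushroom is pressed in, m: 0 up, about 0.0085 latched down, 0.011 bottom of travel. Pressing takes up to about 12 N; past about 9 mm it latches and stays in when let go. Turning the head clockwise seen from above by about 0.55 rad (it can turn 1.1 rad, lightly sprung back) unlatches it; once let go it springs fully up and turns back.
- slide_unit: Fixed change-over unit: aluminium plate 70 (x) x 330 (y) x 12 mm with a steel track along its y in the middle, 36 mm wide, top 20 mm above the table. A steel end stop (12 mm high, its top 32 mm above the table) closes each end of the track, and a filter canister stands near each end of the plate. Origin: centre of its underside.
- grip (a joint): Position of the black sliding grip along the track, m: 0 against the end stop on the unit's -y side, 0.09 against the one on its +y side, the grip's centre being at y = value - 0.045 in the unit's frame. About 2 N moves it and it stays where it is left.
- grip_top (a point): Centre of the top of the black sliding grip, an upright block 26 mm across the track, 20 mm along it and 42 mm high, its top 62.5 mm above the table.
- tall_can: The tall white filter canister, 60 mm across and 85 mm high, fixed on the unit's plate 125 mm from the unit's middle on the track's line, at either end. Marks the side to which the grip must go. Origin: centre of its underside.
- short_can: The short white filter canister, 50 mm across and 40 mm high, fixed in the same way at the other end. Origin: centre of its underside.
- tin_a: Loose flat steel tin, 68 mm across, 24 mm high; bystander. Origin: centre of its underside.
- tin_b: Loose flat aluminium tin, 64 mm across, 22 mm high; bystander. Origin: centre of its underside.
- vial: Loose small amber jar, 32 mm across, 50 mm high; bystander. Origin: centre of its underside.
- dark_bottle: Loose black bottle, 54 mm across, 90 mm high; bystander. Origin: centre of its underside.
- black_cap: Loose black ring cap, 48 mm across, 11 mm high; bystander. Origin: centre of its underside.
There are look-alikes about, which are no part of the job. What is shaped like the stop_box but green, orange or red is not meant.

How it is judged:
On the way, in this order (a step that is already met when the one before it is completed fails the run):
1. the mushroom is pressed in, stays in with the hand off it, and the grip has not been shifted yet (value of joint stop_depth above 0.006 m and contact force between the fingers and mushroom below 0.3 N and distance of grip_top from where it was at the start of the episode below 0.012 m), for 0.2 s.
2. the grip is against the end stop on the tall canister's side while the mushroom is still in (value of joint stop_depth above 0.006 m and ((y of tall_can in the frame of slide_unit above 0 m and value of joint grip above 0.086 m) or (y of tall_can in the frame of slide_unit below 0 m and value of joint grip below 0.004 m))), for 0.2 s.
At the end, for the whole second after the job is handed in: The mushroom stands up again (less than 2 mm in), and the grip rests within 4 mm of the end stop on the tall canister's side (value of joint stop_depth below 0.002 m and ((y of tall_can in the frame of slide_unit above 0 m and value of joint grip above 0.086 m) or (y of tall_can in the frame of slide_unit below 0 m and value of joint grip below 0.004 m)) and velocity of joint grip between -0.01 and 0.01 m/s); the robot touches nothing.
It fails at once if a tin, the vial, the bottle or the cap is pushed more than 30 mm from its place or tipped over (distance of any of tin_a, tin_b, vial, dark_bottle, black_cap from where it was at the start of the episode above 0.03 m or angle between any of tin_a, tin_b, vial, dark_bottle, black_cap's own z axis and vertical above 0.6 rad).
It also fails if it takes over 61 s, if anything falls off the work surface, if the arm or the gripper's body presses on something with over 40 N, if the wrist force passes 120 N, or if a joint passes its speed limit or range.

ROBOT

A 6-joint arm with a two-finger parallel gripper is mounted at the origin on the work surface. World frame = base frame: x ahead of the robot, y to its left, z up, the work surface at z = 0. Lengths are in m, angles in rad, forces in N, time in s.
With the tool pointing down it reaches from about 0.3 to 1 m from the base axis. Payload 5.1 kg.
Tool frame: the origin (TCP) lies midway between the tips of the shut fingers; the grasp point (between the pads) lies 19 mm behind it; z points along the fingers, y is the line along which they close (so a half turn about z gives the same grasp; the last joint's range is limited). The gripper opens to 95 mm and grips with 3 to 60 N. Pads are 20 mm wide; open, the fingers measure 119 mm over their backs; the gripper's body (75 mm by 180 mm) begins 59 mm behind the grasp point.
Start: joints at [1.071, 0.124, 1.65, -0, 1.367, -0.083], TCP at [0.263, 0.594, 0.215] pointing down, gripper open.
Joint ranges: [-2.61, 2.61], [-1.02, 2.33], [0.03, 2.71], [-1.35, 4.49], [0.32, 2.68], [-2.91, 2.91]. Speed limits (rad/s): [2.57, 2.57, 3.14, 3.14, 3.14, 3.14].

INTERFACE

Orientations are given as a unit quaternion [x, y, z, w].
In Python, from station import monitor, viewer, job gives the robot as it stands. The module is installed in compiled form; this text tells all that it offers.
- The arm moves only by the shell command python3 -m pendant 'ROWS' [OPENING] [FORCE]. ROWS is JSON, a list of rows, each an object of numbers: "tx", "ty", "tz": the shift along the world's x, y, z in units of 0.15 m (1.0 is 0.15 m); "wx", "wy", "wz": the turn, a rotation vector about the world's x, y, z in units of 90 degrees (1.0 is 90 degrees). In form: [{"tx": .., "ty": .., "tz": .., "wx": .., "wy": .., "wz": ..}, ...]. A call has 1 to 12 rows; each row shifts and turns the commanded pose from where the row before left it; what a row does not reach is not made up. A row lasts 1/10 s, in which the tool goes at most 50 mm and 8.59 degrees, less where a joint would pass 70% of its speed; a pose out of reach is approached as far as the arm can. A call with a number of a shift or a turn outside -1 to 1 is refused whole. A call with a gripper value outside its range is refused whole. OPENING is the opening, from 0 (shut) to 1 (fully open), set as the call begins (- or left out, the last holds). The fingers move at their own pace and stop on an object; FORCE is the grip in N (left out, the last holds). Time passes only in rows, so rows that do not move let the fingers close. It gives the time, the measured TCP pose, the force, the opening and the grip force at its end, in the units of the state.
- monitor.read_state(): the state, without advancing time (a new reading comes with each control period).
- viewer.snapshot(name): name is "scene" or "top"; returns (picture, depth): 480x640x3 uint8, blue, green, red; 480x640 float32, m along the optical axis (not along the pixel's ray), 0 where there is no reading.
- viewer.calibration(name): a dict with "camera_matrix" (3x3 intrinsics, pixels), "k1" (the pictures are not rectified: a ray, as slopes to the right and down, at radius r is drawn at 1 + k1 r^2 times it, then the intrinsics apply), "world_to_cam" (4x4, takes a point from world to camera coordinates). Camera axes: x right, y down, z forward; pixel columns grow to the right and rows downward; lengths in m; the calibration is good to about 2 mm. A picture is of the moment at which its call begins. calibration takes no time and is no camera call.
- job.job_done(): hands the job in; it is judged then, once.
The state is a dict: "time": time; "joints": joint angles; "qvel": joint speeds; "effort": joint torques, N m; "tcp_pos": TCP position; "eef_rot": TCP orientation; "contact_force": force on the tool from outside, world axes, zero at the start; "torque": the same for the moment, N m; "finger_gap": finger opening in m; "gripper_force": force on a finger pad.
Only numpy, scipy, OpenCV 4.12 (cv2) and the standard library are available. Lean on these libraries where they do the work, as an engineer would, in place of code of your own. Each camera call takes 0.05 s, during which the arm holds its last target. There are 200 camera calls.

## Working session

There is one attempt and no reset: what is moved stays moved. The work goes in short steps, Python scripts to look and compute and a shell command to move; the robot and the scene stay as the last step left them, time stands still between calls to the robot, and variables do not carry over. Pictures are saved under pics/ and viewed, at most 10 in all, crops included, and the job is handed in when it is done.

```bash
mkdir -p pics
cat > h.py <<'E'
import numpy as np, cv2
from station import monitor, viewer, job
def world(cal,u,v,d):
    K=np.array(cal["camera_matrix"]);k=cal["k1"];T=np.array(cal["world_to_cam"])
    p=cv2.undistortPoints(np.array([[[u,v]]],float),K,np.array([k,0,0,0.]))[0,0]
    return (np.linalg.inv(T)@np.array([p[0]*d,p[1]*d,d,1]))[:3]
def ray_z(cal,u,v,z):
    a=world(cal,u,v,1.);b=world(cal,u,v,2.)
    return a+(b-a)*(z-a[2])/(b[2]-a[2])
E
python3 - <<'E'
from h import *
for n in("scene","top"):
    im,d=viewer.snapshot(n);cv2.imwrite(f"pics/{n}0.png",im);np.save(f"{n}.npy",d)
s=monitor.read_state();print(s)
E
```

```text
{'time': 0.1, 'joints': array([ 1.07143164e+00,  1.24436140e-01,  1.65153513e+00, -1.05442938e-05,
        1.36750403e+00, -8.26232009e-02]), 'qvel': array([-4.16822648e-05, -1.05177704e-03, -2.55438182e-03,  4.81553287e-05,
        7.57876242e-04,  1.13660549e-03]), 'effort': array([ 3.50837054e-04, -4.18877685e+01, -3.61097896e+01,  7.77438981e-02,
        4.61492920e-02, -8.18687317e-05]), 'tcp_pos': array([0.262872  , 0.59383576, 0.21351377]), 'eef_rot': array([ 2.06865023e-01,  9.78369039e-01, -9.03228688e-04, -2.65123847e-04]), 'contact_force': array([ 0.95801862, -0.48781737,  0.35356706]), 'torque': array([ 0.00247415, -0.01602254, -0.07075768]), 'gripper_force': 0.0, 'finger_gap': 0.09465173160950616}
```

View pics/scene0.png

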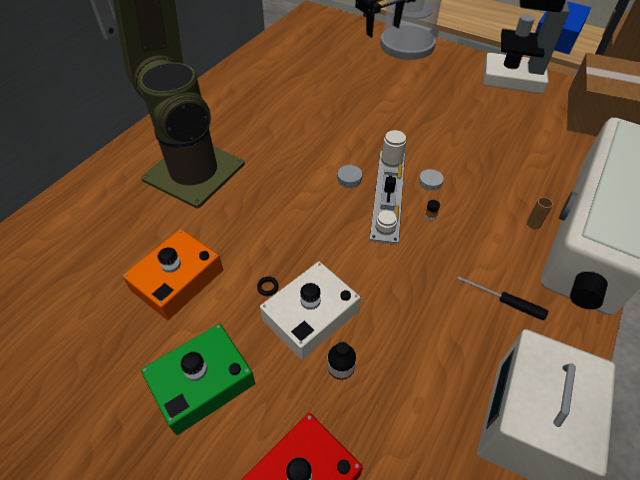

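View pics/top0.png

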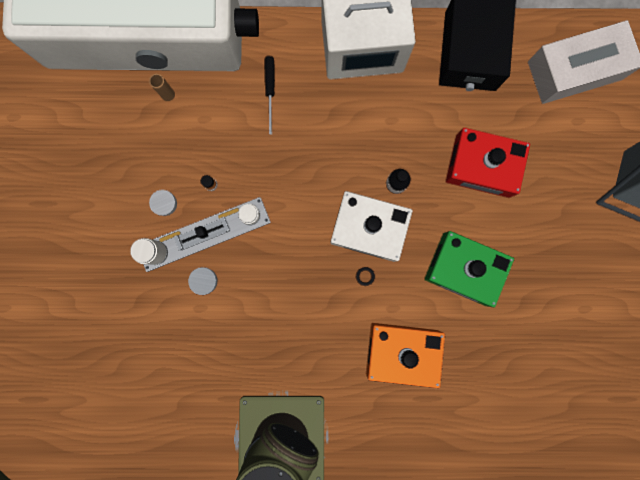

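The scene view shows a white box with its mushroom at (311,293). The unit's tall can is at (394,147), the short can at (386,222) and the grip at (390,187). In the top view these are the box mushroom (373,224), tall can (145,251), short can (249,213) and grip (201,232). Four boxes have a mushroom in the top view: white (373,224), red (496,157), green (477,268) and orange (409,358). Only the white one fits.

Run:
```python
from h import *
c={n:viewer.calibration(n) for n in("scene","top")}
D={n:np.load(n+".npy") for n in c}
def pr(l,n,u,v,z=None):
    d=np.median(D[n][v-1:v+2,u-1:u+2]); print(l,n,world(c[n],u,v,d).round(4), ray_z(c[n],u,v,z).round(4) if z else "")
pr("mush","top",373,224,.105);pr("mush","scene",311,290,.105)
pr("grip","top",201,232,.0625);pr("grip","scene",390,182,.0625)
pr("tall","top",144,250,.085);pr("tall","scene",395,138,.085)
pr("short","top",248,213,.04);pr("short","scene",387,216,.04)
pr("cap","top",372,268);pr("bottle","top",399,178);pr("vial","top",208,182);pr("tina","top",162,203);pr("tinb","top",202,281)
for a in((346,194),(411,209),(399,261),(332,243)):pr("boxc","top",*a,.06)
# depth-based height segmentation in top
h,w=D["top"].shape;uu,vv=np.meshgrid(np.arange(w),np.arange(h))
K=np.array(c["top"]["camera_matrix"]);p=cv2.undistortPoints(np.stack([uu,vv],-1).reshape(-1,1,2).astype(float),K,np.array([c["top"]["k1"],0,0,0.]))[:,0]
d=D["top"].ravel();P=np.c_[p*d[:,None],d,np.ones(d.size)]@np.linalg.inv(np.array(c["top"]["world_to_cam"])).T
P=P[:,:3].reshape(h,w,3)
def seg(l,u,v,r,z0,z1):
    q=P[v-r:v+r,u-r:u+r].reshape(-1,3);q=q[(q[:,2]>z0)&(q[:,2]<z1)];print(l,len(q),((q.max(0)+q.min(0))/2).round(4),q.mean(0).round(4),np.ptp(q,0).round(3))
seg("mush",373,224,18,.09,.12);seg("grip",201,232,14,.05,.07);seg("tall",144,250,20,.075,.1);seg("short",248,213,18,.03,.05)
im=cv2.imread("pics/top0.png");a=cv2.resize(im[180:290,120:280],(800,550),interpolation=cv2.INTER_CUBIC)
b=cv2.resize(im[170:290,320:430],(550,600),interpolation=cv2.INTER_CUBIC);cv2.imwrite("pics/a.png",a);cv2.imwrite("pics/b.png",b)
```

```text
mush top [ 0.5139 -0.2143  0.1051] [ 0.5139 -0.2143  0.105 ]
mush scene [ 0.5223 -0.2161  0.1036] [ 0.5228 -0.2169  0.105 ]
grip top [0.4981 0.1902 0.0634] [0.4982 0.1905 0.0625]
grip scene [0.507  0.1871 0.0589] [0.5083 0.1836 0.0625]
tall top [0.4529 0.3099 0.0972] [0.4536 0.3147 0.085 ]
tall scene [0.4586 0.3076 0.0962] [0.4538 0.3209 0.085 ]
short top [0.5456 0.0812 0.0532] [0.5475 0.0834 0.04  ]
short scene [0.5489 0.0863 0.0504] [0.5459 0.0952 0.04  ]
cap top [ 4.150e-01 -2.237e-01  3.000e-04] 
bottle top [ 0.6244 -0.2776  0.0909] 
vial top [0.6211 0.1793 0.051 ] 
tina top [0.5736 0.2982 0.0243] 
tinb top [0.3816 0.1956 0.0247] 
boxc top [ 0.5914 -0.1547  0.0622] [ 0.5918 -0.1549  0.06  ]
boxc top [ 0.5649 -0.3233  0.0024] [ 0.556  -0.3114  0.06  ]
boxc top [ 4.328e-01 -2.920e-01  4.000e-04] [ 0.4307 -0.2814  0.06  ]
boxc top [ 0.4744 -0.1217  0.0451] [ 0.4732 -0.1213  0.06  ]
mush 239 [ 0.5158 -0.2142  0.0999] [ 0.5146 -0.2139  0.1024] [0.04  0.039 0.02 ]
grip 103 [0.4997 0.196  0.0585] [0.4995 0.1943 0.0613] [0.026 0.025 0.016]
tall 534 [0.4524 0.3115 0.0876] [0.451  0.3092 0.0947] [0.058 0.056 0.025]
short 103 [0.5453 0.083  0.0402] [0.5404 0.0788 0.0444] [0.049 0.049 0.019]
```

View pics/a.png

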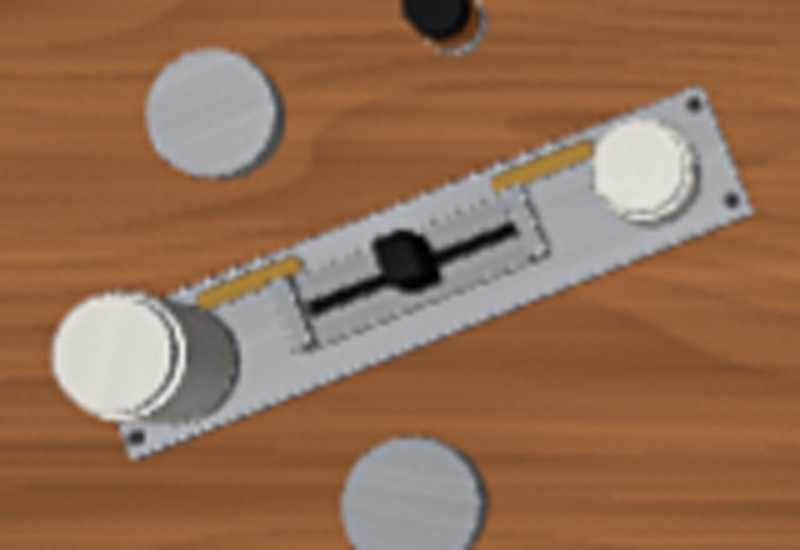

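View pics/b.png

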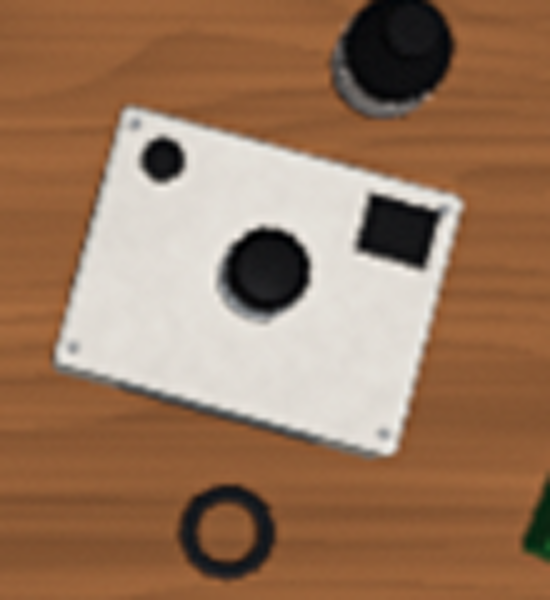

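The crops confirm the targets. The white box has its mushroom in the middle, with the dial and read-out on the far edge. On the unit, the tall can is on the left (world +y) and the grip is mid-track. Measured positions: mushroom (0.5145, -0.215), with the box-corner mean agreeing within 3 mm; grip (0.4995, 0.1945); track direction to the tall can (-0.38, 0.926).

```bash
R='{"tx":0.1,"ty":-0.31}'; python3 -m pendant '[{"tx":0.1,"ty":-0.31},{"tx":0.1,"ty":-0.31},{"tx":0.1,"ty":-0.31},{"tx":0.1,"ty":-0.31},{"tx":0.1,"ty":-0.31},{"tx":0.1,"ty":-0.31},{"tx":0.1,"ty":-0.31},{"tx":0.1,"ty":-0.31},{"tx":0.1,"ty":-0.31},{"tx":0.1,"ty":-0.31},{"tx":0.1,"ty":-0.31},{"tx":0.1,"ty":-0.31}]' 0 20
python3 -m pendant '[{"tx":0.08,"ty":-0.28},{"tx":0.08,"ty":-0.28},{"tx":0.08,"ty":-0.28},{"tx":0.08,"ty":-0.28},{"tx":0.08,"ty":-0.28},{"tx":0.08,"ty":-0.28},{"tz":-0.2},{"tz":-0.2},{},{},{}]'
```

```text
validation failed for argument at $[0]...
validation failed for argument at $[0]...
```

```bash
python3 -m pendant '[{"tx":0.1,"ty":-0.31,"tz":0,"wx":0,"wy":0,"wz":0},{"tx":0.1,"ty":-0.31,"tz":0,"wx":0,"wy":0,"wz":0},{"tx":0.1,"ty":-0.31,"tz":0,"wx":0,"wy":0,"wz":0},{"tx":0.1,"ty":-0.31,"tz":0,"wx":0,"wy":0,"wz":0},{"tx":0.1,"ty":-0.31,"tz":0,"wx":0,"wy":0,"wz":0},{"tx":0.1,"ty":-0.31,"tz":0,"wx":0,"wy":0,"wz":0},{"tx":0.1,"ty":-0.31,"tz":0,"wx":0,"wy":0,"wz":0},{"tx":0.1,"ty":-0.31,"tz":0,"wx":0,"wy":0,"wz":0},{"tx":0.1,"ty":-0.31,"tz":0,"wx":0,"wy":0,"wz":0},{"tx":0.1,"ty":-0.31,"tz":0,"wx":0,"wy":0,"wz":0},{"tx":0.1,"ty":-0.31,"tz":0,"wx":0,"wy":0,"wz":0},{"tx":0,"ty":0,"tz":0,"wx":0,"wy":0,"wz":0}]' 0 20
```

```text
time: 1.3
tcp_pos: [0.4291, 0.0781, 0.2144]
eef_rot: [0.211, 0.977, -0.001, 0.0]
contact_force: [-0.2, -0.1, 0.2]
finger_gap: 0.0043
gripper_force: 0.0
```

```bash
python3 -m pendant '[{"tx":0.082,"ty":-0.283,"tz":0,"wx":0,"wy":0,"wz":0},{"tx":0.082,"ty":-0.283,"tz":0,"wx":0,"wy":0,"wz":0},{"tx":0.082,"ty":-0.283,"tz":0,"wx":0,"wy":0,"wz":0},{"tx":0.082,"ty":-0.283,"tz":0,"wx":0,"wy":0,"wz":0},{"tx":0.082,"ty":-0.283,"tz":0,"wx":0,"wy":0,"wz":0},{"tx":0.082,"ty":-0.283,"tz":0,"wx":0,"wy":0,"wz":0},{"tx":0.082,"ty":-0.283,"tz":0,"wx":0,"wy":0,"wz":0},{"tx":0,"ty":0,"tz":-0.26,"wx":0,"wy":0,"wz":0},{"tx":0,"ty":0,"tz":-0.26,"wx":0,"wy":0,"wz":0},{"tx":0,"ty":0,"tz":0,"wx":0,"wy":0,"wz":0},{"tx":0,"ty":0,"tz":0,"wx":0,"wy":0,"wz":0},{"tx":0,"ty":0,"tz":0,"wx":0,"wy":0,"wz":0}]' 0
```

```text
time: 2.5
tcp_pos: [0.5157, -0.2143, 0.1392]
eef_rot: [0.206, 0.978, -0.0, 0.002]
contact_force: [-0.7, 1.0, 0.0]
finger_gap: 0.0006
gripper_force: 0.0
```

```bash
python3 -m pendant '[{"tx":0,"ty":0,"tz":-0.1,"wx":0,"wy":0,"wz":0},{"tx":0,"ty":0,"tz":-0.1,"wx":0,"wy":0,"wz":0},{"tx":0,"ty":0,"tz":-0.02,"wx":0,"wy":0,"wz":0},{"tx":0,"ty":0,"tz":-0.02,"wx":0,"wy":0,"wz":0},{"tx":0,"ty":0,"tz":-0.02,"wx":0,"wy":0,"wz":0},{"tx":0,"ty":0,"tz":-0.02,"wx":0,"wy":0,"wz":0},{"tx":0,"ty":0,"tz":0,"wx":0,"wy":0,"wz":0},{"tx":0,"ty":0,"tz":0,"wx":0,"wy":0,"wz":0}]'; python3 -m pendant '[{"tx":0,"ty":0,"tz":-0.01,"wx":0,"wy":0,"wz":0},{"tx":0,"ty":0,"tz":-0.01,"wx":0,"wy":0,"wz":0},{"tx":0,"ty":0,"tz":0,"wx":0,"wy":0,"wz":0},{"tx":0,"ty":0,"tz":0,"wx":0,"wy":0,"wz":0}]'
```

```text
time: 3.3
tcp_pos: [0.5144, -0.2142, 0.0956]
eef_rot: [0.207, 0.978, 0.0, -0.0]
contact_force: [-1.8, 0.9, 6.3]
finger_gap: 0.0002
gripper_force: 3.3
time: 3.7
tcp_pos: [0.5146, -0.2143, 0.0937]
eef_rot: [0.207, 0.978, 0.0, -0.0]
contact_force: [-4.5, 2.4, 11.0]
finger_gap: 0.0004
gripper_force: 5.4
```

```bash
python3 -m pendant '[{"tx":0,"ty":0,"tz":-0.01,"wx":0,"wy":0,"wz":0},{"tx":0,"ty":0,"tz":0,"wx":0,"wy":0,"wz":0},{"tx":0,"ty":0,"tz":0,"wx":0,"wy":0,"wz":0}]'; python3 -m pendant '[{"tx":0,"ty":0,"tz":0.1,"wx":0,"wy":0,"wz":0},{"tx":0,"ty":0,"tz":0.2,"wx":0,"wy":0,"wz":0},{"tx":0,"ty":0,"tz":0.3,"wx":0,"wy":0,"wz":0},{"tx":0,"ty":0.3,"tz":0,"wx":0,"wy":0,"wz":0},{"tx":0,"ty":0.3,"tz":0,"wx":0,"wy":0,"wz":0},{"tx":0,"ty":0.3,"tz":0,"wx":0,"wy":0,"wz":0},{"tx":0,"ty":0,"tz":0,"wx":0,"wy":0,"wz":0}]'
python3 - <<'E'
from h import *
im,d=viewer.snapshot("top");c=viewer.calibration("top")
for u,v in((372,224),(374,223),(372,222)):print(world(c,u,v,d[v,u]).round(4))
print(monitor.read_state()["tcp_pos"])
E
```

```text
time: 4.0
tcp_pos: [0.5148, -0.2144, 0.0935]
eef_rot: [0.207, 0.978, 0.0, 0.0]
contact_force: [-6.8, 4.4, 16.9]
finger_gap: 0.0002
gripper_force: 8.4
time: 4.7
tcp_pos: [0.5138, -0.0753, 0.18]
eef_rot: [0.204, 0.979, 0.001, -0.0]
contact_force: [0.0, -0.6, -0.7]
finger_gap: 0.0005
gripper_force: 0.0
[ 0.5149 -0.213   0.097 ]
[ 0.5176 -0.218   0.0941]
[ 0.5196 -0.2131  0.0964]
[ 0.51394044 -0.07735593  0.17997433]
```

```bash
python3 -m pendant '[{"tx":0,"ty":0.267,"tz":0,"wx":0,"wy":0,"wz":-0.0815},{"tx":0,"ty":0.267,"tz":0,"wx":0,"wy":0,"wz":-0.0815},{"tx":0,"ty":0.267,"tz":0,"wx":0,"wy":0,"wz":-0.0815},{"tx":0,"ty":0.267,"tz":0,"wx":0,"wy":0,"wz":-0.0815},{"tx":0,"ty":0.267,"tz":0,"wx":0,"wy":0,"wz":-0.0815},{"tx":0,"ty":0.267,"tz":0,"wx":0,"wy":0,"wz":-0.0815},{"tx":0,"ty":0,"tz":-0.2,"wx":0,"wy":0,"wz":0},{"tx":0,"ty":0,"tz":-0.2,"wx":0,"wy":0,"wz":0},{"tx":0,"ty":0,"tz":-0.2,"wx":0,"wy":0,"wz":0},{"tx":0,"ty":0,"tz":0,"wx":0,"wy":0,"wz":0},{"tx":0,"ty":0,"tz":0,"wx":0,"wy":0,"wz":0}]'
```

```text
time: 5.85
tcp_pos: [0.5144, 0.1601, 0.09]
eef_rot: [0.559, 0.829, -0.001, -0.0]
contact_force: [-0.0, 0.2, 0.4]
finger_gap: 0.0003
gripper_force: 0.0
```

```bash
python3 -m pendant '[{"tx":0,"ty":0,"tz":-0.15,"wx":0,"wy":0,"wz":0},{"tx":0,"ty":0,"tz":-0.15,"wx":0,"wy":0,"wz":0},{"tx":0,"ty":0,"tz":0,"wx":0,"wy":0,"wz":0},{"tx":0,"ty":0,"tz":0,"wx":0,"wy":0,"wz":0}]' && python3 -m pendant '[{"tx":-0.0126,"ty":0.031,"tz":0,"wx":0,"wy":0,"wz":0},{"tx":-0.0126,"ty":0.031,"tz":0,"wx":0,"wy":0,"wz":0},{"tx":-0.0126,"ty":0.031,"tz":0,"wx":0,"wy":0,"wz":0},{"tx":-0.0126,"ty":0.031,"tz":0,"wx":0,"wy":0,"wz":0},{"tx":-0.0126,"ty":0.031,"tz":0,"wx":0,"wy":0,"wz":0},{"tx":-0.0126,"ty":0.031,"tz":0,"wx":0,"wy":0,"wz":0},{"tx":-0.0126,"ty":0.031,"tz":0,"wx":0,"wy":0,"wz":0},{"tx":-0.0126,"ty":0.031,"tz":0,"wx":0,"wy":0,"wz":0},{"tx":-0.0126,"ty":0.031,"tz":0,"wx":0,"wy":0,"wz":0},{"tx":-0.0126,"ty":0.031,"tz":0,"wx":0,"wy":0,"wz":0},{"tx":0,"ty":0,"tz":0,"wx":0,"wy":0,"wz":0},{"tx":0,"ty":0,"tz":0,"wx":0,"wy":0,"wz":0}]'
```

```text
time: 6.25
tcp_pos: [0.5155, 0.1608, 0.047]
eef_rot: [0.559, 0.829, 0.001, 0.001]
contact_force: [0.2, 0.3, 0.3]
finger_gap: 0.0005
gripper_force: 0.0
time: 7.45
tcp_pos: [0.4945, 0.2078, 0.0446]
eef_rot: [0.558, 0.83, -0.0, -0.001]
contact_force: [-0.4, -1.0, 0.0]
finger_gap: 0.0004
gripper_force: 0.0
```

```bash
python3 -m pendant '[{"tx":-0.0126,"ty":0.031,"tz":0,"wx":0,"wy":0,"wz":0},{"tx":-0.0126,"ty":0.031,"tz":0,"wx":0,"wy":0,"wz":0},{"tx":-0.006,"ty":0.0155,"tz":0,"wx":0,"wy":0,"wz":0},{"tx":0,"ty":0,"tz":0,"wx":0,"wy":0,"wz":0},{"tx":0,"ty":0,"tz":0,"wx":0,"wy":0,"wz":0}]' && python3 -m pendant '[{"tx":-0.005,"ty":0.0124,"tz":0,"wx":0,"wy":0,"wz":0},{"tx":-0.005,"ty":0.0124,"tz":0,"wx":0,"wy":0,"wz":0},{"tx":0,"ty":0,"tz":0,"wx":0,"wy":0,"wz":0},{"tx":0,"ty":0,"tz":0,"wx":0,"wy":0,"wz":0}]'
```

```text
time: 7.95
tcp_pos: [0.4907, 0.2196, 0.0453]
eef_rot: [0.558, 0.83, 0.0, -0.0]
contact_force: [0.9, 0.2, 0.8]
finger_gap: 0.0003
gripper_force: 0.0
time: 8.35
tcp_pos: [0.4904, 0.2204, 0.0454]
eef_rot: [0.558, 0.83, -0.001, 0.002]
contact_force: [3.2, -10.6, -0.0]
finger_gap: 0.0004
gripper_force: 5.4
```

```bash
python3 -m pendant '[{"tx":0,"ty":0,"tz":0,"wx":0,"wy":0,"wz":0},{"tx":0.04,"ty":-0.1,"tz":0,"wx":0,"wy":0,"wz":0},{"tx":0,"ty":0,"tz":0.3,"wx":0,"wy":0,"wz":0},{"tx":0,"ty":0,"tz":0.3,"wx":0,"wy":0,"wz":0},{"tx":0,"ty":-0.3,"tz":0.2,"wx":0,"wy":0,"wz":0},{"tx":0.02,"ty":-0.3,"tz":0,"wx":0,"wy":0,"wz":0},{"tx":0.02,"ty":-0.3,"tz":0,"wx":0,"wy":0,"wz":0},{"tx":0.02,"ty":-0.3,"tz":0,"wx":0,"wy":0,"wz":0},{"tx":0.02,"ty":-0.3,"tz":0,"wx":0,"wy":0,"wz":0},{"tx":0.02,"ty":-0.3,"tz":0,"wx":0,"wy":0,"wz":0},{"tx":0,"ty":0,"tz":0,"wx":0,"wy":0,"wz":0},{"tx":0,"ty":0,"tz":0,"wx":0,"wy":0,"wz":0}]'
python3 - <<'E'
from h import *
im,d=viewer.snapshot("top");c=viewer.calibration("top")
cv2.imwrite("pics/a2.png",cv2.resize(im[180:290,120:430],(800,284),interpolation=cv2.INTER_CUBIC))
for u,v in((372,224),):print(world(c,u,v,d[v,u]).round(4))
E
```

```text
time: 9.55
tcp_pos: [0.5103, -0.0593, 0.163]
eef_rot: [0.559, 0.829, 0.0, -0.0]
contact_force: [0.1, -0.4, -0.4]
finger_gap: 0.0006
gripper_force: 0.0
[ 0.515  -0.2131  0.096 ]
```

View pics/a2.png

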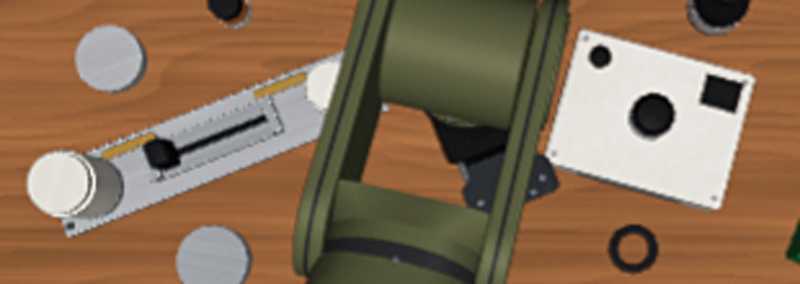

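The grip now stands against the tall-side end stop, at crop (160,153). The mushroom at (653,115) is still in, with its top at 0.096.

```bash
python3 -m pendant '[{"tx":0.007,"ty":-0.26,"tz":0,"wx":0,"wy":0,"wz":0},{"tx":0.007,"ty":-0.26,"tz":0,"wx":0,"wy":0,"wz":0},{"tx":0.007,"ty":-0.26,"tz":0,"wx":0,"wy":0,"wz":0},{"tx":0.007,"ty":-0.25,"tz":0,"wx":0,"wy":0,"wz":0},{"tx":0,"ty":0,"tz":0,"wx":0,"wy":0,"wz":0},{"tx":0,"ty":0,"tz":0,"wx":0,"wy":0,"wz":0},{"tx":0,"ty":0,"tz":0,"wx":0,"wy":0,"wz":0},{"tx":0,"ty":0,"tz":0,"wx":0,"wy":0,"wz":0},{"tx":0,"ty":0,"tz":0,"wx":0,"wy":0,"wz":0}]' 1 15
```

```text
time: 10.5
tcp_pos: [0.5146, -0.212, 0.1629]
eef_rot: [0.558, 0.83, 0.0, 0.0]
contact_force: [-0.4, 0.4, 0.6]
finger_gap: 0.067
gripper_force: 0.0
```

```bash
python3 -m pendant '[{"tx":0,"ty":-0.015,"tz":-0.1,"wx":0,"wy":0,"wz":0},{"tx":0,"ty":0,"tz":-0.1,"wx":0,"wy":0,"wz":0},{"tx":0,"ty":0,"tz":-0.1,"wx":0,"wy":0,"wz":0},{"tx":0,"ty":0,"tz":-0.1,"wx":0,"wy":0,"wz":0},{"tx":0,"ty":0,"tz":-0.1,"wx":0,"wy":0,"wz":0},{"tx":0,"ty":0,"tz":-0.08,"wx":0,"wy":0,"wz":0},{"tx":0,"ty":0,"tz":0,"wx":0,"wy":0,"wz":0},{"tx":0,"ty":0,"tz":0,"wx":0,"wy":0,"wz":0}]' && python3 -m pendant '[{"tx":0,"ty":0,"tz":0,"wx":0,"wy":0,"wz":0},{"tx":0,"ty":0,"tz":0,"wx":0,"wy":0,"wz":0},{"tx":0,"ty":0,"tz":0,"wx":0,"wy":0,"wz":0},{"tx":0,"ty":0,"tz":0,"wx":0,"wy":0,"wz":0},{"tx":0,"ty":0,"tz":0,"wx":0,"wy":0,"wz":0},{"tx":0,"ty":0,"tz":0,"wx":0,"wy":0,"wz":0},{"tx":0,"ty":0,"tz":0,"wx":0,"wy":0,"wz":0},{"tx":0,"ty":0,"tz":0,"wx":0,"wy":0,"wz":0},{"tx":0,"ty":0,"tz":0,"wx":0,"wy":0,"wz":0},{"tx":0,"ty":0,"tz":0,"wx":0,"wy":0,"wz":0}]' 0 15
```

```text
time: 11.3
tcp_pos: [0.5144, -0.2156, 0.0757]
eef_rot: [0.558, 0.83, -0.0, -0.0]
contact_force: [0.1, -0.6, 0.6]
finger_gap: 0.0951
gripper_force: 0.0
time: 12.3
tcp_pos: [0.5166, -0.2148, 0.0761]
eef_rot: [0.559, 0.829, 0.002, 0.002]
contact_force: [7.8, 3.9, -3.3]
finger_gap: 0.0387
gripper_force: 15.0
```

```bash
python3 -m pendant '[{"tx":0.015,"ty":0.005,"tz":0,"wx":0,"wy":0,"wz":0},{"tx":0,"ty":0,"tz":0,"wx":0,"wy":0,"wz":-0.065},{"tx":0,"ty":0,"tz":0,"wx":0,"wy":0,"wz":-0.065},{"tx":0,"ty":0,"tz":0,"wx":0,"wy":0,"wz":-0.065},{"tx":0,"ty":0,"tz":0,"wx":0,"wy":0,"wz":-0.065},{"tx":0,"ty":0,"tz":0,"wx":0,"wy":0,"wz":-0.065},{"tx":0,"ty":0,"tz":0,"wx":0,"wy":0,"wz":-0.065},{"tx":0,"ty":0,"tz":0,"wx":0,"wy":0,"wz":-0.065},{"tx":0,"ty":0,"tz":0,"wx":0,"wy":0,"wz":-0.065},{"tx":0,"ty":0,"tz":0,"wx":0,"wy":0,"wz":0},{"tx":0,"ty":0,"tz":0,"wx":0,"wy":0,"wz":0}]'; python3 -c "
from h import *
print(monitor.read_state()['torque'])"
```

```text
time: 13.4
tcp_pos: [0.5177, -0.2146, 0.0775]
eef_rot: [0.842, 0.54, 0.001, 0.0]
contact_force: [1.3, 3.0, 5.6]
finger_gap: 0.0388
gripper_force: 15.0
[0.4170304  0.13655598 0.05540516]
```

```bash
python3 -m pendant '[{"tx":0,"ty":0,"tz":0,"wx":0,"wy":0,"wz":0},{"tx":0,"ty":0,"tz":0,"wx":0,"wy":0,"wz":0},{"tx":0,"ty":0,"tz":0,"wx":0,"wy":0,"wz":0},{"tx":0,"ty":0,"tz":0,"wx":0,"wy":0,"wz":0},{"tx":0,"ty":0,"tz":0,"wx":0,"wy":0,"wz":0},{"tx":0,"ty":0,"tz":0,"wx":0,"wy":0,"wz":0},{"tx":0,"ty":0,"tz":0,"wx":0,"wy":0,"wz":0},{"tx":0,"ty":0,"tz":0,"wx":0,"wy":0,"wz":0},{"tx":0,"ty":0,"tz":0.15,"wx":0,"wy":0,"wz":0},{"tx":0,"ty":0,"tz":0.2,"wx":0,"wy":0,"wz":0},{"tx":0,"ty":0,"tz":0.3,"wx":0,"wy":0,"wz":0},{"tx":0,"ty":0,"tz":0.2,"wx":0,"wy":0,"wz":0}]' 1 && python3 -m pendant '[{"tx":-0.1,"ty":0.3,"tz":0,"wx":0,"wy":0,"wz":0},{"tx":-0.1,"ty":0.3,"tz":0,"wx":0,"wy":0,"wz":0},{"tx":-0.1,"ty":0.3,"tz":0,"wx":0,"wy":0,"wz":0},{"tx":-0.1,"ty":0.3,"tz":0,"wx":0,"wy":0,"wz":0},{"tx":0,"ty":0,"tz":0,"wx":0,"wy":0,"wz":0},{"tx":0,"ty":0,"tz":0,"wx":0,"wy":0,"wz":0},{"tx":0,"ty":0,"tz":0,"wx":0,"wy":0,"wz":0},{"tx":0,"ty":0,"tz":0,"wx":0,"wy":0,"wz":0}]'
python3 - <<'E'
from h import *
im,d=viewer.snapshot("top");c=viewer.calibration("top")
cv2.imwrite("pics/a3.png",cv2.resize(im[150:300,120:430],(800,387),interpolation=cv2.INTER_CUBIC))
for u,v in((372,224),(374,223)):print(world(c,u,v,d[v,u]).round(4))
E
```

```text
time: 14.6
tcp_pos: [0.5173, -0.2151, 0.2065]
eef_rot: [0.842, 0.54, 0.001, 0.001]
contact_force: [0.4, 0.2, 0.6]
finger_gap: 0.0952
gripper_force: 0.0
time: 15.4
tcp_pos: [0.457, -0.0358, 0.2034]
eef_rot: [0.842, 0.539, -0.0, 0.0]
contact_force: [0.7, 0.2, 0.9]
finger_gap: 0.0951
gripper_force: 0.0
[ 0.5135 -0.2116  0.1086]
[ 0.516  -0.2164  0.1071]
```

View pics/a3.png

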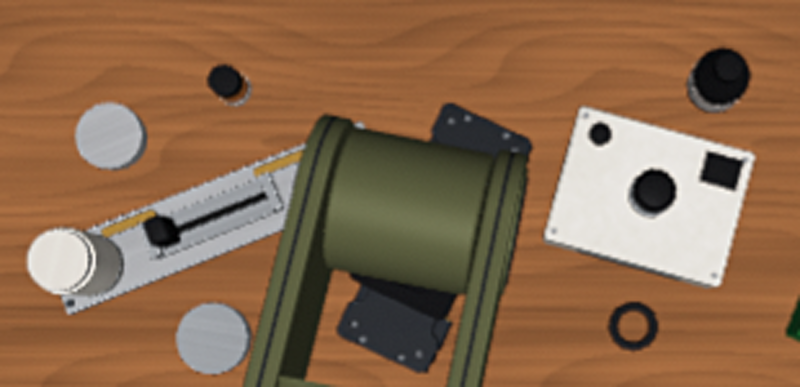

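The mushroom at crop (653,190) is back up, with its top at about 0.106. The grip at (160,231) is home, the bystanders haven't moved, and the arm is clear.

```bash
python3 -c "
from station import job
print(job.job_done())"
```

```text
the job is handed in; nothing more can be done
None
```

The job is handed in (no verdict came back): the mushroom was latched, the grip pushed home on the tall canister's side, and the mushroom then turned clockwise and sprang back up, with the bystanders left in place.

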